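# Open the stuck objective canister

## Task

The cap of the small storage canister in the bench holder is stuck. Break it loose counter-clockwise with a short hard twist; once loose, turn it on gently until you feel its stop, without forcing it, then lift it straight off and set it gently on the round cork mat, right way up and wholly on the mat. The canister must stay seated in its holder all along (do not drag it up with the cap), and leave the other things where they are.

Things in the scene. Friction and masses are not known exactly. Their poses are not given: they have to be found in the camera images.
- cap_center (a point): Centre (half-way up, on the axis) of the grey-beige plastic cap: 60 mm wide, 30 mm tall, 60 g, 18 small flats round it, flat closed top, open below; it can be gripped across any diameter. z points up out of its top. Gripped in its upper half, the fingers stay clear of the mat when it is set down.
- cap: The same cap; origin at the centre of its open lower edge, 15 mm below the cap's centre, z up.
- neck (a point): Point on the canister's axis at the neck, 70 mm above its underside, hidden in the cap. Three lugs there hold the cap down; they cannot be seen and their angle differs widely from start to start. Counter-clockwise seen from above the cap is stuck (it takes 0.4 to 1.2 N m) until about 20 degrees, is loose after 30, then turns easily to a hard stop 45 to 92 degrees from its start.
- neck_top (a point): Centre of the neck's top, on the canister's axis, 90 mm above its underside. Only at the stop and up to about 7 degrees before it does the cap come off; lifted earlier it catches after 2 mm and drags the canister up. Meet the stop with 0.3 to 0.8 N m; beyond 1.2 N m is forcing. The cap must rise 28 mm to be clear of the neck; neck and lugs are 51 mm wide.
- canister: Grey canister, about 0.8 kg, standing loose in the holder: square foot 56 x 56 x 40 mm, above it a round body 51 mm wide up to 62 mm, then the aluminium neck under the cap. Origin: centre of its underside, z up, x and y along the foot's sides. With the cap on, the cap's skirt begins 64 mm and its top lies 94 mm above this origin.
- holder: Aluminium holder fixed to the bench: base plate 120 x 83 x 6 mm, on it four walls round a square pocket 59 mm wide and 30 mm deep (83 mm over the walls, rim 36 mm above the bench), which keeps the canister from turning, with 1.5 mm of play on each side. Origin: centre of its underside, x and y along its sides.
- mat: Round cork mat fixed to the bench, 120 mm across, 6 mm thick. Origin: centre of its underside.
- block: Bystander: polished steel reference disc, 52 mm across, 12 mm thick, lying loose. Origin: centre of its underside.
- objective: Bystander: steel microscope objective, 29 mm across, 38 mm tall, tapering upwards, standing loose. Origin: centre of its underside.
- eyepiece: Bystander: aluminium eyepiece, 33 mm across, 43 mm tall, standing loose. Origin: centre of its underside.
Not all that is in view belongs to the job. Of the things that look like the cap, the smallest one is meant.

How it is judged (in metres and radians):
On the way, in this order (a step that is already met when the one before it is completed fails the run):
1. the cap is turned loose (28 degrees or more from the canister's x axis) while still on the neck (angle between the x axis of cap_center and the x axis of canister, either way round above 0.49 rad and distance between cap_center and canister below 0.084 m), for 0.05 s.
2. the cap is lifted clear of the neck, the canister seated in its holder (z of cap_center in the frame of canister above 0.106 m and z of canister in the frame of holder below 0.009 m), for 0.1 s.
At the end, for the whole second after the job is handed in: The cap rests right way up (within 0.1 rad) and at rest on the cork mat, its centre within 33 mm of the mat's centre, released; the canister stands in its holder, not raised by more than 3 mm and upright within 0.08 rad (horizontal distance between cap_center and mat below 0.033 m and height (world z) of cap_center between 0.018 and 0.024 m and linear speed of cap below 0.02 m/s and not (angle between cap_center's own z axis and vertical above 0.1 rad) and z of canister in the frame of holder below 0.009 m and angle between canister's own z axis and vertical below 0.08 rad); the robot touches nothing.
It fails at once if the canister is dragged up out of its holder by more than 6 mm (z of canister in the frame of holder above 0.012 m).
It fails at once if once loose, the cap is forced: more than 80 N between cap and canister after it has turned by more than 33 degrees (about 1.5 N m against the stop, less if the cap is also shoved sideways) (angle between the x axis of cap_center and the x axis of canister, either way round above 0.65 rad and contact force between cap and canister above 80 N).
It fails at once if the cap is dropped or thrown onto the mat (faster than 0.5 m/s just above it) (linear speed of cap above 0.5 m/s and height (world z) of cap_center below 0.05 m).
It fails at once if the steel disc, the objective or the eyepiece is moved by more than 20 mm (distance of any of block, objective, eyepiece from where it was at the start of the episode above 0.02 m).
It also fails if it takes over 51 s, if anything falls off the work surface, if the arm or the gripper's body presses on something with over 40 N, if the wrist force passes 120 N, or if a joint passes its speed limit or range.

## Robot

A 6-joint arm with a two-finger parallel gripper is mounted at the origin on the work surface. World frame = base frame: x ahead of the robot, y to its left, z up, the work surface at z = 0. Lengths are in m, angles in degrees, forces in N, time in s.
With the tool pointing down it reaches from about 0.4 to 0.825 m from the base axis. Payload 7 kg.
Tool frame: the origin (TCP) lies on the front face of the gripper's body, between the roots of the fingers; the fingertips stand 66 mm ahead of it and the grasp point (between the pads) lies 47 mm ahead of it; z points along the fingers, y is the line along which they close (so a half turn about z gives the same grasp; the last joint's range is limited). The gripper opens to 88 mm and grips with 3 to 60 N. Pads are 19 mm wide; open, the fingers measure 130 mm over their backs; the gripper's body (78 mm by 193 mm) begins 47 mm behind the grasp point.
Start: joints at [-54.884, 20.546, 0.682, 0, -70.136, -16.507], TCP at [0.215, -0.64, 0.292] pointing down, gripper open.
Joint ranges: [-176.03, 176.03], [-82.01, 121.73], [-58.28, 71.71], [-173.87, 95.51], [-174.79, -0.11], [-173.66, 173.66]. Speed limits (degrees/s): [136.94, 136.94, 172.46, 180, 180, 180].

## Interface

Orientations are given as [roll, pitch, yaw] about the fixed x, y, z axes, in that order (R = Rz(yaw) Ry(pitch) Rx(roll)).
In Python, from plant import ctrl gives the robot as it stands.
- The arm moves only by the tool send_rows, never from a script. Its argument "deltas" is a list of rows, each a list of 2 entries, a list of its own where there are three numbers: the shift along the tool's x, y, z each as a share of 800 mm, from -1 to 1, then the turn about the tool's z as a share of 90 degrees, from -1 to 1. A call has exactly 5 rows; each row is the pose to reach, as a shift and turn from the pose commanded when the call began, along the tool's axes at that moment; what a row does not reach only later rows make up. A row lasts 1/12 s, in which the tool goes at most 41.7 mm and 7.16 degrees, less where a joint would pass 70% of its speed; a pose out of reach is approached as far as the arm can. A call with a number of a shift or a turn outside -1 to 1 is refused whole. A call with a gripper value outside its range is refused whole. "gripper" is the opening, from 0 (shut) to 1 (fully open), set as the call begins (left out, the last holds). The fingers move at their own pace and stop on an object; the grip force is fixed at half the most. Time passes only in rows, so rows that repeat a pose let the fingers close, or fill a call up. It gives the time, the measured TCP pose, the force, the opening and the grip force at its end, in the units of the state.
- ctrl.get_obs(): the state, without advancing time (a new reading comes with each control period).
- ctrl.snapshot(name): name is "scene" or "side" or "wrist"; returns a dict with "color" (384x512x3 uint8, red, green, blue), "vertical_fov" (degrees; the focal length in pixels is half the picture's height over the tangent of half this angle, whatever the lens; pixels are square), "cx", "cy" (the principal point, pixels), "k1" (the pictures are not rectified: a ray, as slopes to the right and down, at radius r is drawn at 1 + k1 r^2 times it, then the intrinsics apply), "rvec" (rotation vector, rad) and "tvec" (3), from world to camera coordinates, as OpenCV has them. Camera axes: x right, y down, z forward; pixel columns grow to the right and rows downward; lengths in m; the calibration is good to about 2 mm. A picture is of the moment at which its call begins. There is no depth.
- ctrl.close_job(): hands the job in; it is judged then, once.
Trained networks look in a picture, given as the dict that the camera call returned (one of the last four; its "shot" number tells which), for a name from the list of things; names that differ only in an ending like _2 or _b are one class to them, and where a whole thing is asked for, a point or a joint stands for the part that bears it (a point fixed in the world has none). Each returns a list of dicts, best first, with "conf" (0 to 1); they miss things now and then, are a little off and sometimes report something else, mostly with a low value. They report only what shows in the picture. A call takes as long as a camera call. They do not tell look-alikes from the thing itself.
- ctrl.boxes_of(picture, thing): "xy" ([column, row] as shares, 0 to 1, of the picture: columns of its width, rows of its height, amid what is visible of it).
- ctrl.cut_out(picture, thing): "pixels" (384x512 bool, what is visible of it) and "xy" ([column, row] as shares, 0 to 1, of the picture: columns of its width, rows of its height, amid what is visible of it).
The state is a dict: "clock": time; "joint_pos": joint angles; "qvel": joint speeds; "tau": joint torques, N m; "tool_pos": TCP position; "orientation": TCP orientation; "force": force on the tool from outside, world axes, zero at the start; "moment": the same for the moment, N m; "opening": finger opening in m; "gripper_force": force on a finger pad.
Only numpy, scipy, OpenCV 4.12 (cv2) and the standard library are available. Lean on these libraries where they do the work, as an engineer would, in place of code of your own. Each camera call takes 0.05 s, during which the arm holds its last target. There are 200 camera calls.

## Working session

There is one attempt and no reset: what is moved stays moved. The work goes in short steps, Python scripts to look and compute and a tool call to move; the robot and the scene stay as the last step left them, time stands still between calls to the robot, and variables do not carry over. Pictures are saved under pics/ and viewed, at most 10 in all, crops included, and the job is handed in when it is done.

Besides the shell and the picture viewer there is one more tool, called by a JSON object that holds its "fn" and its "kwargs". send_rows: Moves the arm, as the interface text tells. Shift numbers are shares of 800 mm and turn numbers shares of 90 degrees, none past 1 either way. Its arguments: {"type":"object","properties":{"deltas":{"type":"array","items":{"type":"array"}},"gripper":{"type":"number"}},"required":["deltas"]}

```bash
mkdir -p pics; cat > h.py <<'E'
import numpy as np, cv2
from plant import ctrl
def K(s):
    f=192/np.tan(np.radians(s["vertical_fov"])/2); return f
def ray(s,u,v):
    f=K(s); d=np.array([(u-s["cx"])/f,(v-s["cy"])/f]); p=d.copy()
    for _ in range(30): p=d/(1+s["k1"]*(p@p))
    R=cv2.Rodrigues(np.array(s["rvec"],float))[0]; t=np.array(s["tvec"],float).ravel()
    return -R.T@t, R.T@np.array([p[0],p[1],1])
def onz(s,u,v,z):
    o,d=ray(s,u,v); return o+d*(z-o[2])/d[2]
def proj(s,P):
    R=cv2.Rodrigues(np.array(s["rvec"],float))[0]; c=R@np.array(P,float)+np.array(s["tvec"],float).ravel()
    p=c[:2]/c[2]; p=p*(1+s["k1"]*(p@p)); f=K(s); return np.array([p[0]*f+s["cx"],p[1]*f+s["cy"]])
def save(s,n): cv2.imwrite("pics/"+n,s["color"][:,:,::-1])
E
python3 - <<'E'
from h import *
o=ctrl.get_obs(); print(o)
ss={n:ctrl.snapshot(n) for n in("scene","side","wrist")}
print({k:v for k,v in ss["scene"].items() if k!="color"})
im=np.hstack([ss["scene"]["color"],ss["side"]["color"]]);cv2.imwrite("pics/a.png",cv2.resize(im[:,:,::-1],(800,300),interpolation=cv2.INTER_AREA)); save(ss["scene"],"scene.png")
zs=dict(cap=.08,holder=.02,mat=.006,canister=.05,block=.012,objective=.02,eyepiece=.02)
for n,s in ss.items():
  for t,z in zs.items():
    for r in ctrl.boxes_of(s,t):
      u,v=r["xy"][0]*512,r["xy"][1]*384
      print(n,t,round(r["conf"],2),round(u),round(v),onz(s,u,v,z).round(3))
E
```

```text
{'clock': 0.0, 'joint_pos': array([-5.48841195e+01,  2.05922287e+01,  6.33114711e-01, -1.85658548e-02,
       -7.01352982e+01, -1.65080135e+01]), 'qvel': array([-0.06560848, -0.00986894, -0.00856997,  0.06193318,  0.00380336,
       -0.06327896]), 'tau': array([ 1.17770705e-04, -5.82722032e+01,  2.93058336e+01,  6.99735403e+00,
        6.91729132e-03, -1.60240966e-04]), 'tool_pos': array([ 0.21525318, -0.63935906,  0.29121352]), 'orientation': array([ 1.79904520e+02, -1.00960320e-02, -1.61398448e+02]), 'force': array([ 0.6687925 , -0.22956749, -0.14706712]), 'moment': array([-0.04202024,  0.08194215,  0.05171908]), 'gripper_force': 0.0, 'opening': 0.0877284515351177}
{'vertical_fov': 57.83982606157706, 'cx': 254.98633132585582, 'cy': 197.59199504056758, 'k1': -1.2279217463037117e-05, 'rvec': array([ 0.90085958,  2.46302671, -1.12125403]), 'tvec': array([ 0.39385537, -0.19804707,  1.08297921]), 'shot': 1}
scene cap 0.9 313 216 [0.504 0.163 0.08 ]
scene cap 0.73 237 227 [0.639 0.092 0.08 ]
scene cap 0.68 374 274 [0.531 0.326 0.08 ]
scene holder 0.86 304 248 [0.536 0.177 0.02 ]
scene ho
[... 169 characters left out ...]
.205  0.012]
scene block 0.24 313 238 [0.497 0.166 0.012]
scene objective 0.81 269 279 [0.641 0.189 0.02 ]
scene eyepiece 0.63 292 175 [ 0.384 -0.011  0.02 ]
side cap 0.72 201 287 [0.425 0.343 0.08 ]
side cap 0.6 239 229 [0.52  0.162 0.08 ]
side cap 0.6 255 215 [0.541 0.096 0.08 ]
side holder 0.35 327 243 [ 0.407 -0.007  0.02 ]
side holder 0.24 239 232 [0.58  0.109 0.02 ]
side mat 0.95 325 203 [ 0.541 -0.165  0.006]
side mat 0.61 240 230 [0.601 0.089 0.006]
side canister 0.74 241 250 [0.491 0.184 0.05 ]
side block 0.48 301 182 [ 0.661 -0.201  0.012]
side objective 0.76 196 234 [0.645 0.189 0.02 ]
side eyepiece 0.78 329 245 [ 0.397 -0.002  0.02 ]
side eyepiece 0.53 239 230 [0.587 0.103 0.02 ]
```

View pics/scene.png

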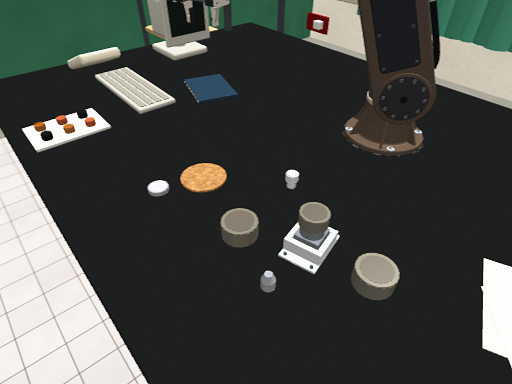

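Three cap-like things show: on the canister in the white holder (314,215), a wider one loose at (239,227) and another wider one loose at (375,275). The one in the holder is the narrowest and is the only one on a canister, so it fits. I'll confirm that in one crop and work out the first move, which passes over the mat.

```bash
cat >> h.py <<'E'
from scipy.spatial.transform import Rotation as Ro
def rel(target,yaw=None):
    "tool-frame shift shares and turn share to a world TCP target"
    o=ctrl.get_obs(); R=Ro.from_euler('xyz',o["orientation"],degrees=True).as_matrix()
    d=R.T@(np.array(target)-o["tool_pos"])/.8
    print("clock",o["clock"],"pos",o["tool_pos"].round(4),"ori",o["orientation"].round(2),"j",o["joint_pos"].round(1))
    print("shift",d.round(4),"turn",None if yaw is None else -((yaw-o["orientation"][2]+180)%360-180)/90)
E
python3 - <<'E'
from h import *
im=cv2.imread("pics/scene.png")[180:310,200:420]
cv2.imwrite("pics/crop.png",cv2.resize(im,None,fx=3.6,fy=3.6,interpolation=cv2.INTER_CUBIC))
rel([.5,-.18,.29])
E
```

```text
clock 1.2 pos [ 0.2154 -0.6397  0.2922] ori [ 180.      0.   -161.39] j [-54.9  20.5   0.7  -0.  -70.1 -16.5]
shift [-0.5205  0.431   0.0027] turn None
```

View pics/crop.png

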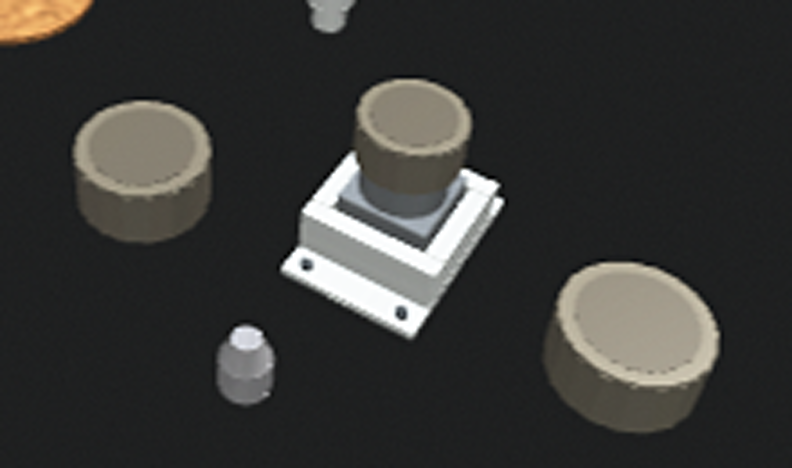

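The crop confirms it: the cap on the grey canister in the holder (crop 413,130) is the smallest, and the loose ones at crop (143,165) and (635,345) are wider. Moving over the mat.

{"fn": "send_rows", "kwargs": {"deltas": [[[-0.04, 0.033, 0], 0], [[-0.08, 0.066, 0], 0], [[-0.12, 0.099, 0], 0], [[-0.16, 0.132, 0], 0], [[-0.2, 0.165, 0], 0]]}}

```text
clock: 1.62
tool_pos: [0.3254, -0.462, 0.2922]
orientation: [-180.0, 0.0, -161.4]
force: [1.9, -0.3, 0.2]
opening: 0.0876
gripper_force: 0.0
```

{"fn": "send_rows", "kwargs": {"deltas": [[[-0.04, 0.033, 0], 0], [[-0.08, 0.066, 0], 0], [[-0.12, 0.099, 0], 0], [[-0.16, 0.132, 0], 0], [[-0.2, 0.165, 0], 0]]}}

```text
clock: 2.03
tool_pos: [0.435, -0.2855, 0.2926]
orientation: [-180.0, 0.0, -161.4]
force: [1.8, -0.8, -1.1]
opening: 0.0878
gripper_force: 0.0
```

{"fn": "send_rows", "kwargs": {"deltas": [[[-0.04, 0.033, 0], 0], [[-0.08, 0.066, 0], 0], [[-0.12, 0.1, 0], 0], [[-0.12, 0.1, 0], 0], [[-0.12, 0.1, 0], 0]]}}

```text
clock: 2.45
tool_pos: [0.5009, -0.1789, 0.2921]
orientation: [180.0, 0.0, -161.2]
force: [0.0, -1.0, 0.5]
opening: 0.0879
gripper_force: 0.0
```

```bash
python3 - <<'E'
from h import *
s=ctrl.snapshot("wrist"); save(s,"w1.png")
for t,z in dict(mat=.006,cap=.1,holder=.036).items():
  for r in ctrl.cut_out(s,t):
    m=r["pixels"]; v,u=np.nonzero(m); 
    c=cv2.fitEllipse(max(cv2.findContours(m.astype(np.uint8),0,1)[0],key=len))
    print(t,r["conf"],m.sum(),u.min(),u.max(),v.min(),v.max(),c,onz(s,*c[0],z).round(4))
rel([.512,.163,.29])
E
```

```text
mat 0.56 4792 212 291 162 237 ((252.06072998046875, 199.48233032226562), (75.25765991210938, 79.25273895263672), 97.95216369628906) [ 0.5475 -0.1735  0.006 ]
holder 0.75 560 446 501 208 222 ((466.9809875488281, 215.27232360839844), (12.145547866821289, 63.341670989990234), 89.76700592041016) [0.4634 0.1149 0.036 ]
clock 2.65 pos [ 0.4993 -0.1818  0.2922] ori [-1.8000e+02 -1.0000e-02 -1.6146e+02] j [  1.2   7.  -17.4   0.  -65.6 -72.6]
shift [-0.1521  0.4036  0.0027] turn None
```

View pics/w1.png

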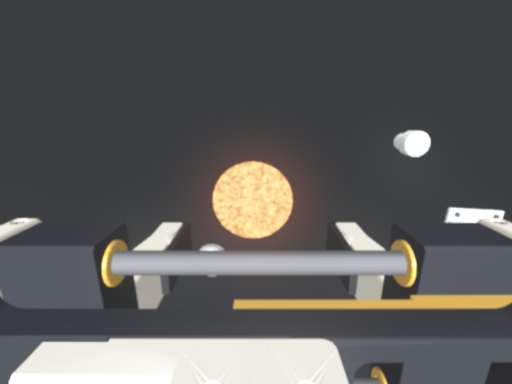

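The wrist view shows the whole mat, centred at (252,199), with the eyepiece at (412,143) and an edge of the holder at (475,215). Next I move over the cap.

{"fn": "send_rows", "kwargs": {"deltas": [[[-0.015, 0.04, 0], 0], [[-0.03, 0.08, 0], 0], [[-0.045, 0.12, 0], 0], [[-0.06, 0.16, 0], 0], [[-0.075, 0.2, 0], 0]]}}

```text
clock: 3.07
tool_pos: [0.5052, -0.0102, 0.2925]
orientation: [-180.0, 0.0, -161.6]
force: [0.1, 0.3, 0.2]
opening: 0.0876
gripper_force: 0.0
```

{"fn": "send_rows", "kwargs": {"deltas": [[[-0.015, 0.04, 0], 0], [[-0.03, 0.08, 0], 0], [[-0.045, 0.12, 0], 0], [[-0.06, 0.16, 0], 0], [[-0.077, 0.204, 0], 0]]}}

```text
clock: 3.48
tool_pos: [0.5119, 0.164, 0.2925]
orientation: [180.0, 0.0, -161.5]
force: [0.8, -0.2, 0.5]
opening: 0.0879
gripper_force: 0.0
```

{"fn": "send_rows", "kwargs": {"deltas": [[[0, 0, 0], 0], [[0, 0, 0], 0], [[0, 0, 0], 0], [[0, 0, 0], 0], [[0, 0, 0], 0]]}}

```text
clock: 3.9
tool_pos: [0.512, 0.1627, 0.2923]
orientation: [180.0, 0.0, -161.5]
force: [-0.1, -0.6, 0.3]
opening: 0.0877
gripper_force: 0.0
```

```bash
python3 - <<'E'
from h import *
s=ctrl.snapshot("wrist"); save(s,"w2.png"); sc=ctrl.snapshot("scene"); sd=ctrl.snapshot("side")
for n,p in (("wrist",s),("scene",sc),("side",sd)):
 for t,z in dict(cap=.1,holder=.036,canister=.05).items():
  for r in ctrl.cut_out(p,t):
    m=r["pixels"]; v,u=np.nonzero(m); 
    c=cv2.fitEllipse(max(cv2.findContours(m.astype(np.uint8),0,1)[0],key=len))
    print(n,t,round(r["conf"],2),m.sum(),u.min(),u.max(),v.min(),v.max(),np.round(c[0],1),np.round(c[1],1),onz(p,*c[0],z).round(4))
rel([.512,.163,.29])
E
```

```text
wrist cap 0.81 2392 238 292 156 212 [264.9 184.3] [52.9 55.8] [0.5084 0.1687 0.1   ]
wrist cap 0.59 2801 128 192 174 232 [160.  201.7] [53.1 66.5] [0.5647 0.0638 0.1   ]
wrist holder 0.91 2303 233 297 126 210 [263.3 168.5] [62.2 99.7] [0.5038 0.1663 0.036 ]
wrist canister 0.81 289 243 286 152 164 [264.2 159.1] [13.7 46.2] [0.4895 0.1624 0.05  ]
scene cap 0.95 1688 352 398 253 299 [374.5 276. ] [44.6 46.5] [0.5486 0.3341 0.1   ]
scene cap 0.88 1248 220 258 207 246 [239.  226.7] [38.3 39.7] [0.6466 0.108  0.1   ]
scene cap 0.61 840 298 329 202 233 [313.4 217.6] [31.4 32.2] [0.524  0.1798 0.1   ]
scene holder 0.9 1343 278 338 223 273 [307.6 245.5] [44.4 57.9] [0.5373 0.1862 0.036 ]
scene holder 0.4 425 293 328 228 248 [311.3 237.3] [19.  35.2] [0.5154 0.176  0.036 ]
scene canister 0.65 393 293 328 229 247 [311.4 237. ] [17.4 35. ] [0.5254 0.1834 0.05  ]
side cap 0.95 566 237 268 204 232 [254.7 216.4] [23.3 33.8] [0.5125 0.1233 0.1   ]
side cap 0.75 675 225 253 218 244 [239.  230.8] [27.2 29.8] [0.4937 0.1863 0.1   ]
side cap 0.6 1315 178 217 270 307 [197.4 289.1] [39.1 41.1] [0.4054 0.365  0.1   ]
side holder 0.69 176 291 308 178 189 [299.5 183.3] [11.2 17.8] [ 0.6281 -0.1579  0.036 ]
side holder 0.55 1137 209 270 244 279 [241.6 260.7] [34.  56.1] [0.4771 0.1954 0.036 ]
side holder 0.25 716 225 254 218 245 [239.3 231.1] [27.8 30.9] [0.5654 0.1222 0.036 ]
side canister 0.89 439 222 256 242 259 [239.8 249.7] [16.3 34.7] [0.4949 0.1841 0.05  ]
clock 4.5 pos [0.5119 0.1642 0.2921] ori [-180.     -0.   -161.38] j [  38.7    7.6  -16.7   -0.   -65.7 -110.1]
shift [ 0.0004 -0.0015  0.0027] turn None
```

View pics/w2.png

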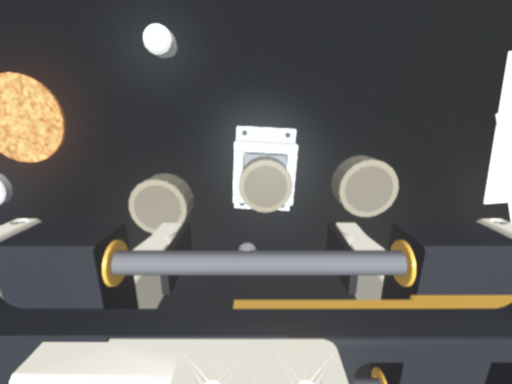

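The target cap is at (265,184) on the holder, which sits nearly square to the tool; the two wider caps are at (160,204) and (366,187). I'll fit the cap's centre across the three views.

```bash
python3 - <<'E'
from h import *
from scipy.optimize import least_squares
obs=[]
for n in("wrist","scene","side"):
  p=ctrl.snapshot(n); q=proj(p,[.511,.167,.09])
  for t in ("cap",):
    R=[r for r in ctrl.cut_out(p,t)]
    r=min(R,key=lambda r:np.hypot(r["xy"][0]*512-q[0],r["xy"][1]*384-q[1]))
    v,u=np.nonzero(r["pixels"]); obs.append((p,np.array([u.min(),u.max()+1,v.min(),v.max()+1.]))); print(n,q,r["conf"],obs[-1][1])
  if n=="wrist":
    g=cv2.cvtColor(p["color"],cv2.COLOR_RGB2GRAY); m=(g[120:160,225:305]>170)
    v,u=np.nonzero(m); rr=cv2.minAreaRect(np.c_[u+225,v+120].astype(np.float32)); print("holder rect",rr)
    b=cv2.boxPoints(rr); w=[onz(p,*c,.036)[:2] for c in b]
    print([round(np.degrees(np.arctan2(*(w[(i+1)%4]-w[i])[::-1])),1) for i in range(4)])
a=np.linspace(0,2*np.pi,60)
def box(p,x,y):
  P=np.array([proj(p,[x+.03*np.cos(t),y+.03*np.sin(t),z]) for t in a for z in(.07,.1)])
  return np.array([P[:,0].min(),P[:,0].max(),P[:,1].min(),P[:,1].max()])
for sel in ([0],[1],[2],[0,1,2]):
  f=lambda X:np.concatenate([(box(obs[i][0],*X)-obs[i][1]) for i in sel])
  s=least_squares(f,[.511,.167],loss="soft_l1"); print(sel,s.x.round(4),s.fun.round(1))
E
```

```text
wrist [261.25731046 183.50609935] 0.94 [237. 291. 156. 213.]
holder rect ((264.5, 142.0), (34.0, 65.0), 90.0)
[np.float64(108.6), np.float64(20.9), np.float64(-71.4), np.float64(-163.0)]
scene [312.49010636 214.75240961] 0.87 [298. 330. 202. 235.]
side [240.37760433 228.05590919] 0.8 [224. 254. 218. 245.]
[0] [0.5117 0.1704] [-0.2  0.2  0.1 -0.1]
[1] [0.5121 0.1719] [-0.4  0.4  0.2 -0.2]
[2] [0.5092 0.1724] [ 0.9 -0.9 -0.1  0.1]
[0, 1, 2] [0.5116 0.1707] [ 0.1  0.6  0.1 -0.1 -0.6  0.1 -0.2 -0.7  0.7 -1.1 -0.7 -0.7]
```

```bash
python3 - <<'E'
from h import *
rel([.5115,.171,.14])
E
```

```text
clock 4.8 pos [0.5119 0.1642 0.2921] ori [-180.     -0.   -161.38] j [  38.7    7.6  -16.7    0.   -65.7 -110.1]
shift [-0.0022  0.0082  0.1902] turn None
```

{"fn": "send_rows", "kwargs": {"deltas": [[[-0.002, 0.008, 0.04], 0], [[-0.002, 0.008, 0.08], 0], [[-0.002, 0.008, 0.12], 0], [[-0.002, 0.008, 0.155], 0], [[-0.002, 0.008, 0.19], 0]]}}

```text
clock: 5.22
tool_pos: [0.5113, 0.1707, 0.1389]
orientation: [180.0, 0.0, -161.4]
force: [-0.3, 0.8, -0.9]
opening: 0.0877
gripper_force: 0.0
```

{"fn": "send_rows", "kwargs": {"deltas": [[[0, 0, 0], 0], [[0, 0, 0], 0], [[0, 0, 0], 0], [[0, 0, 0], 0], [[0, 0, 0], 0]], "gripper": 0}}

```text
clock: 5.63
tool_pos: [0.5123, 0.1711, 0.1421]
orientation: [180.0, 0.2, -161.4]
force: [0.8, -3.4, 2.1]
opening: 0.0601
gripper_force: 30.2
```

{"fn": "send_rows", "kwargs": {"deltas": [[[0, 0, 0], 0], [[0, 0, 0], 0], [[0, 0, 0], 0], [[0, 0, 0], 0], [[0, 0, 0], 0]]}}

```text
clock: 6.05
tool_pos: [0.5123, 0.171, 0.142]
orientation: [180.0, 0.2, -161.4]
force: [-0.2, -1.3, 7.5]
opening: 0.0599
gripper_force: 30.0
```

```bash
python3 - <<'E'
from h import *
o=ctrl.get_obs(); print(o["moment"],o["force"],o["opening"]); rel([.5115,.171,.14])
E
```

```text
[-0.7216887   0.17730371 -0.10075179] [-0.18860778 -1.25567339  7.45018626] 0.05985456999600093
clock 6.05 pos [0.5123 0.171  0.142 ] ori [ 1.7998e+02  1.6000e-01 -1.6137e+02] j [ 3.930e+01  1.640e+01 -2.750e+01  1.000e-01 -4.590e+01 -1.107e+02]
shift [0.001  0.0003 0.0025] turn None
```

{"fn": "send_rows", "kwargs": {"deltas": [[[0, 0, 0], -0.08], [[0, 0, 0], -0.16], [[0, 0, 0], -0.24], [[0, 0, 0], -0.32], [[0, 0, 0], -0.32]]}}

```text
clock: 6.47
tool_pos: [0.5117, 0.1709, 0.1412]
orientation: [180.0, 0.1, -132.4]
force: [-1.6, -0.5, 3.1]
opening: 0.0597
gripper_force: 30.0
```

```bash
python3 - <<'E'
from h import *
o=ctrl.get_obs(); print(o["moment"],o["force"],o["opening"],o["gripper_force"]); rel([.5115,.171,.14])
s=ctrl.snapshot("scene")
im=s["color"][180:270,250:370,::-1]; cv2.imwrite("pics/t1.png",cv2.resize(im,None,fx=6,fy=6,interpolation=cv2.INTER_CUBIC))
E
```

```text
[-0.03182213  0.39404921 -0.62813431] [-1.60639169 -0.51515476  3.12062794] 0.05965267937280921 29.997351276688278
clock 6.4667 pos [0.5117 0.1709 0.1412] ori [ 1.7999e+02  1.1000e-01 -1.3238e+02] j [ 39.3  16.4 -27.6  -0.  -45.9 -81.6]
shift [0.0001 0.0003 0.0015] turn None
```

View pics/t1.png

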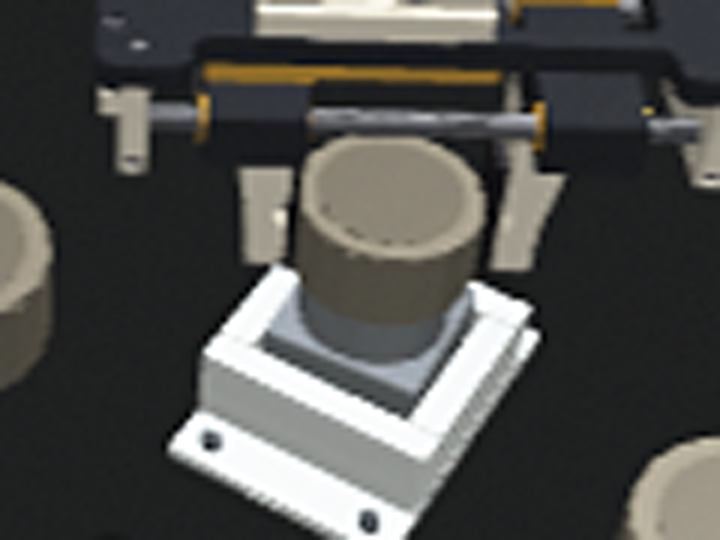

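The gripper holds the cap across its sides and the canister is still seated in the holder. The tool turned 29° with 0.63 N m opposing it, so I continue gently.

{"fn": "send_rows", "kwargs": {"deltas": [[[0, 0, 0], -0.02], [[0, 0, 0], -0.04], [[0, 0, 0], -0.06], [[0, 0, 0], -0.06], [[0, 0, 0], -0.06]]}}

```text
clock: 6.93
tool_pos: [0.5118, 0.1712, 0.1409]
orientation: [-180.0, 0.1, -127.5]
force: [-2.1, 1.7, 5.0]
opening: 0.06
gripper_force: 30.0
```

```bash
cat > q.py <<'E'
from h import *
o=ctrl.get_obs(); print(o["clock"],"M",o["moment"].round(3),"F",o["force"].round(1),o["opening"].round(4),o["orientation"].round(2),o["tool_pos"].round(4),"j6",o["joint_pos"][5].round(2),"tau6",o["tau"][5].round(3))
E
python3 q.py
```

```text
Traceback (most recent call last):
  File "q.py", line 2, in <module>
    o=ctrl.get_obs(); print(o["clock"],"M",o["moment"].round(3),"F",o["force"].round(1),o["opening"].round(4),o["orientation"].round(2),o["tool_pos"].round(4),"j6",o["joint_pos"][5].round(2),"tau6",o["tau"][5].round(3))
                                                                                        ^^^^^^^^^^^^^^^^^^
AttributeError: 'float' object has no attribute 'round'
```

```bash
sed -i 's/o\["opening"\].round(4)/round(o["opening"],4)/' q.py; python3 q.py
```

```text
6.9333 M [ 0.615  0.539 -1.2  ] F [-2.1  1.7  5. ] 0.06 [-1.7999e+02  1.0000e-01 -1.2745e+02] [0.5118 0.1712 0.1409] j6 -76.75 tau6 1.187
```

{"fn": "send_rows", "kwargs": {"deltas": [[[0, 0, 0], -0.04], [[0, 0, 0], -0.04], [[0, 0, 0], -0.04], [[0, 0, 0], -0.04], [[0, 0, 0], -0.04]]}}

```text
clock: 7.35
tool_pos: [0.5118, 0.1713, 0.1407]
orientation: [-180.0, 0.1, -123.8]
force: [-1.1, 1.8, 5.5]
opening: 0.06
gripper_force: 30.0
```

```bash
python3 q.py
```

```text
7.35 M [ 0.949  0.595 -1.04 ] F [-1.1  1.8  5.5] 0.06 [-1.7998e+02  7.0000e-02 -1.2383e+02] [0.5118 0.1713 0.1407] j6 -73.15 tau6 1.017
```

{"fn": "send_rows", "kwargs": {"deltas": [[[0, 0, 0], -0.04], [[0, 0, 0], -0.04], [[0, 0, 0], -0.04], [[0, 0, 0], -0.04], [[0, 0, 0], -0.04]]}}

```text
clock: 7.77
tool_pos: [0.5117, 0.1712, 0.1405]
orientation: [-180.0, 0.1, -120.2]
force: [-1.7, 4.0, 5.1]
opening: 0.0595
gripper_force: 30.0
```

```bash
python3 q.py
```

```text
7.7667 M [ 1.21   0.7   -0.936] F [-1.7  4.   5.1] 0.0595 [-1.7998e+02  6.0000e-02 -1.2023e+02] [0.5117 0.1712 0.1405] j6 -69.55 tau6 1.002
```

{"fn": "send_rows", "kwargs": {"deltas": [[[0, 0, 0], -0.04], [[0, 0, 0], -0.04], [[0, 0, 0], -0.12], [[0, 0, 0], -0.12], [[0, 0, 0], -0.12]]}}

```text
clock: 8.18
tool_pos: [0.5113, 0.1709, 0.1401]
orientation: [180.0, -0.0, -109.5]
force: [-2.5, 3.3, 3.4]
opening: 0.0599
gripper_force: 30.0
```

```bash
python3 q.py
```

```text
8.1833 M [ 1.35   0.922 -0.74 ] F [-2.5  3.3  3.4] 0.0599 [ 1.7999e+02 -1.0000e-02 -1.0947e+02] [0.5113 0.1709 0.1401] j6 -58.79 tau6 1.286
```

The opening went 59.9, 59.7, 60.0, 59.5, 59.9 mm as the tool turned. That pattern means the pads are slipping over the cap's 20° flats, so the cap is still stuck. I'll release, let the loads settle, and regrip square on a flat (tool yaw about -117.6° or -97.6°).

{"fn": "send_rows", "kwargs": {"deltas": [[[0, 0, 0], 0], [[0, 0, 0], -0.04], [[0, 0, 0], -0.08], [[0, 0, 0], -0.13], [[0, 0, 0], -0.13]], "gripper": 1}}

```text
clock: 8.6
tool_pos: [0.5112, 0.1702, 0.1398]
orientation: [180.0, -0.1, -97.4]
force: [0.0, 0.1, -0.1]
opening: 0.0852
gripper_force: 0.0
```

```bash
python3 q.py; python3 - <<'E'
from h import *
s=ctrl.snapshot("wrist"); im=s["color"][100:250,180:340,::-1]
cv2.imwrite("pics/t2.png",cv2.resize(im,None,fx=4,fy=4,interpolation=cv2.INTER_CUBIC))
rel([.5115,.171,.136],-97.6)
E
```

```text
8.6 M [0.016 0.114 0.015] F [ 0.   0.1 -0.1] 0.0852 [ 1.7997e+02 -9.0000e-02 -9.7410e+01] [0.5112 0.1702 0.1398] j6 -46.73 tau6 1.376
clock 8.65 pos [0.5113 0.1703 0.1398] ori [ 1.7997e+02 -8.0000e-02 -9.7650e+01] j [ 39.3  16.6 -27.6   0.  -45.9 -47. ]
shift [-0.001  -0.0002  0.0048] turn -0.0005938164243894385
```

View pics/t2.png

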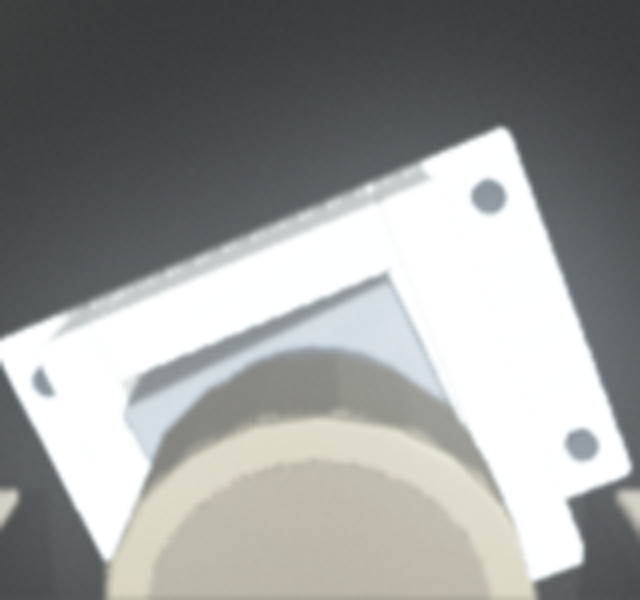

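The cap's facets show (an edge near crop 335,375) and the holder is undisturbed. I'll regrip slightly lower and check the opening.

{"fn": "send_rows", "kwargs": {"deltas": [[[-0.001, 0, 0.005], 0], [[-0.001, 0, 0.005], 0], [[-0.001, 0, 0.005], 0], [[-0.001, 0, 0.005], 0], [[-0.001, 0, 0.005], 0]], "gripper": 0}}

```text
clock: 9.07
tool_pos: [0.5113, 0.1715, 0.1361]
orientation: [180.0, -0.0, -97.5]
force: [-8.8, 2.9, 6.7]
opening: 0.0601
gripper_force: 29.6
```

{"fn": "send_rows", "kwargs": {"deltas": [[[0, 0, 0], 0], [[0, 0, 0], 0], [[0, 0, 0], 0], [[0, 0, 0], 0], [[0, 0, 0], 0]]}}

```text
clock: 9.48
tool_pos: [0.5112, 0.1715, 0.1361]
orientation: [180.0, -0.0, -97.5]
force: [-4.4, 1.4, 2.4]
opening: 0.0601
gripper_force: 30.0
```

```bash
python3 q.py
```

```text
9.4833 M [ 0.62   1.849 -0.446] F [-4.4  1.4  2.4] 0.0601 [ 1.7997e+02 -1.0000e-02 -9.7510e+01] [0.5112 0.1715 0.1361] j6 -46.86 tau6 0.421
```

```bash
cat > avg.py <<'E'
from h import *
A=[]
for i in range(6):
    o=ctrl.get_obs(); A.append([*o["moment"],*o["force"],o["opening"]*1e3,o["orientation"][2],*(o["tool_pos"]*1e3)]); ctrl.snapshot("side")
A=np.array(A); np.set_printoptions(suppress=True,precision=3,linewidth=150); print(o["clock"]);print(A.mean(0));print(A.std(0))
E
python3 avg.py
```

```text
9.7333
[  0.645   1.986  -0.433  -4.76    1.547   2.428  59.971 -97.509 511.176 171.484 136.099]
[0.029 0.079 0.012 0.398 0.391 0.497 0.157 0.003 0.013 0.01  0.01 ]
```

The averaged readings show the opening noise (0.16 mm) was too large for my slip inference, but the moment about z is reliable. I'll feel forward in small turns.

{"fn": "send_rows", "kwargs": {"deltas": [[[0, 0, 0], -0.01], [[0, 0, 0], -0.02], [[0, 0, 0], -0.03], [[0, 0, 0], -0.03], [[0, 0, 0], -0.03]]}}

```text
clock: 10.2
tool_pos: [0.5114, 0.1719, 0.1364]
orientation: [-180.0, 0.0, -94.8]
force: [-7.1, 2.7, 4.6]
opening: 0.0596
gripper_force: 30.0
```

```bash
python3 q.py
```

```text
10.2 M [ 1.072  2.339 -0.738] F [-7.1  2.7  4.6] 0.0596 [-1.800e+02  4.000e-02 -9.478e+01] [0.5114 0.1719 0.1364] j6 -44.14 tau6 0.749
```

{"fn": "send_rows", "kwargs": {"deltas": [[[0, 0, 0], -0.01], [[0, 0, 0], -0.02], [[0, 0, 0], -0.03], [[0, 0, 0], -0.03], [[0, 0, 0], -0.03]]}}

```text
clock: 10.62
tool_pos: [0.5114, 0.1724, 0.1364]
orientation: [-180.0, 0.1, -92.2]
force: [-6.9, 5.9, 5.2]
opening: 0.0601
gripper_force: 30.0
```

```bash
python3 q.py
```

```text
10.6167 M [ 2.073  2.728 -1.379] F [-6.9  5.9  5.2] 0.0601 [-1.7999e+02  1.0000e-01 -9.2160e+01] [0.5114 0.1724 0.1364] j6 -41.49 tau6 1.426
```

Torque is up to 1.38 N m, which could be either the stuck seat or the stop. Backing off clockwise a little will tell: a loose cap follows easily, a stuck one resists.

{"fn": "send_rows", "kwargs": {"deltas": [[[0, 0, 0], 0.02], [[0, 0, 0], 0.04], [[0, 0, 0], 0.06], [[0, 0, 0], 0.07], [[0, 0, 0], 0.07]]}}

```text
clock: 11.03
tool_pos: [0.5115, 0.172, 0.1362]
orientation: [-180.0, 0.0, -98.4]
force: [-4.9, 3.4, 2.7]
opening: 0.0597
gripper_force: 30.0
```

```bash
python3 q.py
```

```text
11.0333 M [ 1.23   2.141 -0.216] F [-4.9  3.4  2.7] 0.0597 [-1.7999e+02  3.0000e-02 -9.8380e+01] [0.5115 0.172  0.1362] j6 -47.76 tau6 -0.147
```

{"fn": "send_rows", "kwargs": {"deltas": [[[0, 0, 0], 0.02], [[0, 0, 0], 0.04], [[0, 0, 0], 0.06], [[0, 0, 0], 0.06], [[0, 0, 0], 0.06]]}}

```text
clock: 11.45
tool_pos: [0.5121, 0.1718, 0.1362]
orientation: [-179.9, 0.0, -103.7]
force: [0.3, 0.4, -0.0]
opening: 0.0598
gripper_force: 30.0
```

```bash
python3 q.py
```

```text
11.45 M [0.271 0.04  0.061] F [ 0.3  0.4 -0. ] 0.0598 [-1.7995e+02  2.0000e-02 -1.0367e+02] [0.5121 0.1718 0.1362] j6 -53.06 tau6 -0.222
```

{"fn": "send_rows", "kwargs": {"deltas": [[[0, 0, 0], 0.02], [[0, 0, 0], 0.04], [[0, 0, 0], 0.06], [[0, 0, 0], 0.08], [[0, 0, 0], 0.08]]}}

```text
clock: 11.87
tool_pos: [0.5121, 0.1717, 0.1363]
orientation: [-180.0, 0.0, -110.9]
force: [1.3, 1.5, -1.0]
opening: 0.0603
gripper_force: 30.0
```

```bash
python3 q.py
```

```text
11.8667 M [ 0.134 -0.224  0.243] F [ 1.3  1.5 -1. ] 0.0603 [-1.7995e+02  3.0000e-02 -1.1095e+02] [0.5121 0.1717 0.1363] j6 -60.34 tau6 -0.819
```

{"fn": "send_rows", "kwargs": {"deltas": [[[0, 0, 0], 0.02], [[0, 0, 0], 0.04], [[0, 0, 0], 0.06], [[0, 0, 0], 0.06], [[0, 0, 0], 0.06]]}}

```text
clock: 12.28
tool_pos: [0.512, 0.1717, 0.1364]
orientation: [-179.9, 0.0, -116.2]
force: [1.0, -0.8, -1.2]
opening: 0.0601
gripper_force: 30.0
```

```bash
python3 q.py
```

```text
12.2833 M [-0.165 -0.523  1.185] F [ 1.  -0.8 -1.2] 0.0601 [-1.7995e+02  2.0000e-02 -1.1617e+02] [0.512  0.1717 0.1364] j6 -65.58 tau6 -1.32
```

The slack region is about 13° wide, between two stiff limits. The top limit may be the stop, so I go back there gently and then try a tiny lift of 4 mm. A free cap shows almost no force; a caught one shows the canister's weight.

{"fn": "send_rows", "kwargs": {"deltas": [[[0, 0, 0], -0.07], [[0, 0, 0], -0.14], [[0, 0, 0], -0.19], [[0, 0, 0], -0.23], [[0, 0, 0], -0.23]]}}

```text
clock: 12.7
tool_pos: [0.5113, 0.1719, 0.1361]
orientation: [180.0, 0.1, -95.6]
force: [-2.2, 4.9, 0.1]
opening: 0.0598
gripper_force: 30.0
```

```bash
python3 q.py
```

```text
12.7 M [ 1.601  1.072 -0.757] F [-2.2  4.9  0.1] 0.0598 [ 1.7997e+02  9.0000e-02 -9.5620e+01] [0.5113 0.1719 0.1361] j6 -44.91 tau6 2.011
```

{"fn": "send_rows", "kwargs": {"deltas": [[[0, 0, -0.001], 0], [[0, 0, -0.002], 0], [[0, 0, -0.003], 0], [[0, 0, -0.004], 0], [[0, 0, -0.004], 0]]}}

```text
clock: 13.12
tool_pos: [0.5111, 0.1715, 0.1383]
orientation: [179.9, -0.0, -95.8]
force: [2.4, 4.2, -17.5]
opening: 0.0599
gripper_force: 30.0
```

```bash
python3 avg.py
```

```text
13.3667
[  1.756   0.048  -0.416   0.386   4.416 -13.1    59.87  -95.758 510.995 171.424 138.522]
[0.309 0.492 0.105 0.965 0.699 2.432 0.196 0.03  0.066 0.043 0.172]
```

{"fn": "send_rows", "kwargs": {"deltas": [[[0, 0, -0.001], 0.01], [[0, 0, -0.001], 0.02], [[0, 0, -0.001], 0.03], [[0, 0, -0.001], 0.045], [[0, 0, -0.001], 0.045]]}}

```text
clock: 13.83
tool_pos: [0.5115, 0.1711, 0.1404]
orientation: [-180.0, -0.0, -99.8]
force: [-1.4, -0.6, -9.3]
opening: 0.0601
gripper_force: 30.0
```

```bash
python3 avg.py
```

```text
14.0833
[  0.462   0.534  -0.052  -1.407   1.206  -9.26   60.026 -99.765 511.42  171.306 140.252]
[0.285 0.252 0.042 0.499 0.896 0.193 0.142 0.039 0.069 0.115 0.066]
```

Static pull is 9.3 N, the canister's weight, so the cap is caught and not at the stop. I lower it back at once, then twist hard again, fast and with readings.

{"fn": "send_rows", "kwargs": {"deltas": [[[0, 0, 0.002], 0], [[0, 0, 0.004], 0], [[0, 0, 0.006], 0], [[0, 0, 0.006], 0], [[0, 0, 0.006], 0]]}}

```text
clock: 14.55
tool_pos: [0.5118, 0.1718, 0.1361]
orientation: [-180.0, 0.0, -99.7]
force: [-6.5, 3.0, 4.2]
opening: 0.0598
gripper_force: 30.0
```

```bash
python3 q.py
```

```text
14.55 M [ 0.963  2.499 -0.275] F [-6.5  3.   4.2] 0.0598 [-1.7995e+02  4.0000e-02 -9.9730e+01] [0.5118 0.1718 0.1361] j6 -49.11 tau6 0.245
```

{"fn": "send_rows", "kwargs": {"deltas": [[[0, 0, 0], 0], [[0, 0, 0], 0], [[0, 0, 0], 0], [[0, 0, 0], -0.08], [[0, 0, 0], -0.14]]}}

```text
clock: 14.97
tool_pos: [0.5113, 0.1723, 0.1358]
orientation: [-180.0, 0.1, -87.0]
force: [-7.8, 5.4, 2.7]
opening: 0.0603
gripper_force: 30.0
```

```bash
python3 q.py
```

```text
14.9667 M [ 1.83   2.862 -1.382] F [-7.8  5.4  2.7] 0.0603 [-1.7998e+02  1.1000e-01 -8.6950e+01] [0.5113 0.1723 0.1358] j6 -36.27 tau6 -0.378
```

{"fn": "send_rows", "kwargs": {"deltas": [[[0, 0, 0], -0.08], [[0, 0, 0], -0.08], [[0, 0, 0], -0.08], [[0, 0, 0], -0.08], [[0, 0, 0], -0.08]]}}

```text
clock: 15.38
tool_pos: [0.5116, 0.1724, 0.1358]
orientation: [-179.9, 0.1, -79.9]
force: [-7.5, 5.5, 3.5]
opening: 0.06
gripper_force: 30.0
```

```bash
python3 q.py
```

```text
15.3833 M [ 2.055  2.657 -0.178] F [-7.5  5.5  3.5] 0.06 [-1.7995e+02  7.0000e-02 -7.9920e+01] [0.5116 0.1724 0.1358] j6 -29.29 tau6 0.135
```

{"fn": "send_rows", "kwargs": {"deltas": [[[0, 0, 0], -0.03], [[0, 0, 0], -0.06], [[0, 0, 0], -0.06], [[0, 0, 0], -0.06], [[0, 0, 0], -0.06]]}}

```text
clock: 15.8
tool_pos: [0.5117, 0.1728, 0.1359]
orientation: [-179.9, 0.1, -74.5]
force: [-5.7, 6.1, 0.6]
opening: 0.0598
gripper_force: 30.0
```

```bash
python3 q.py
```

```text
15.8 M [ 2.27   2.519 -0.374] F [-5.7  6.1  0.6] 0.0598 [-1.7991e+02  1.0000e-01 -7.4540e+01] [0.5117 0.1728 0.1359] j6 -23.91 tau6 0.403
```

{"fn": "send_rows", "kwargs": {"deltas": [[[0, 0, 0], -0.03], [[0, 0, 0], -0.05], [[0, 0, 0], -0.05], [[0, 0, 0], -0.05], [[0, 0, 0], -0.05]]}}

```text
clock: 16.22
tool_pos: [0.5117, 0.172, 0.1361]
orientation: [-179.9, 0.0, -69.9]
force: [-7.8, 2.0, 5.3]
opening: 0.0597
gripper_force: 30.0
```

```bash
python3 q.py
```

```text
16.2167 M [0.632 2.74  0.9  ] F [-7.8  2.   5.3] 0.0597 [-1.7994e+02  1.0000e-02 -6.9940e+01] [0.5117 0.172  0.1361] j6 -19.35 tau6 -0.696
```

{"fn": "send_rows", "kwargs": {"deltas": [[[0, 0, 0], -0.03], [[0, 0, 0], -0.05], [[0, 0, 0], -0.05], [[0, 0, 0], -0.05], [[0, 0, 0], -0.05]]}}

```text
clock: 16.63
tool_pos: [0.5117, 0.1718, 0.136]
orientation: [-180.0, -0.0, -65.5]
force: [-7.0, 3.6, 4.7]
opening: 0.0598
gripper_force: 30.0
```

```bash
python3 q.py
```

```text
16.6333 M [0.699 2.264 0.118] F [-7.   3.6  4.7] 0.0598 [-179.96   -0.    -65.49] [0.5117 0.1718 0.136 ] j6 -14.88 tau6 -0.128
```

{"fn": "send_rows", "kwargs": {"deltas": [[[0, 0, 0], -0.03], [[0, 0, 0], -0.05], [[0, 0, 0], -0.05], [[0, 0, 0], -0.05], [[0, 0, 0], -0.05]]}}

```text
clock: 17.05
tool_pos: [0.5118, 0.1717, 0.136]
orientation: [-180.0, -0.0, -61.1]
force: [-5.2, 1.5, 6.5]
opening: 0.0599
gripper_force: 30.0
```

```bash
python3 q.py
```

```text
17.05 M [ 0.3    1.992 -0.092] F [-5.2  1.5  6.5] 0.0599 [-1.7995e+02 -1.0000e-02 -6.1090e+01] [0.5118 0.1717 0.136 ] j6 -10.48 tau6 0.062
```

{"fn": "send_rows", "kwargs": {"deltas": [[[0, 0, 0], -0.02], [[0, 0, 0], -0.04], [[0, 0, 0], -0.05], [[0, 0, 0], -0.05], [[0, 0, 0], -0.05]]}}

```text
clock: 17.47
tool_pos: [0.5118, 0.1716, 0.136]
orientation: [-180.0, -0.0, -56.6]
force: [-4.5, 1.3, 6.4]
opening: 0.0596
gripper_force: 30.0
```

```bash
python3 q.py
```

```text
17.4667 M [ 0.181  2.07  -0.049] F [-4.5  1.3  6.4] 0.0596 [-1.7996e+02 -2.0000e-02 -5.6590e+01] [0.5118 0.1716 0.136 ] j6 -5.97 tau6 0.142
```

{"fn": "send_rows", "kwargs": {"deltas": [[[0, 0, 0], -0.02], [[0, 0, 0], -0.04], [[0, 0, 0], -0.04], [[0, 0, 0], -0.04], [[0, 0, 0], -0.04]]}}

```text
clock: 17.88
tool_pos: [0.5117, 0.1716, 0.136]
orientation: [-180.0, -0.0, -53.0]
force: [-5.5, 1.2, 5.7]
opening: 0.0599
gripper_force: 30.0
```

```bash
python3 q.py
```

```text
17.8833 M [0.115 2.15  0.011] F [-5.5  1.2  5.7] 0.0599 [-1.7997e+02 -2.0000e-02 -5.3000e+01] [0.5117 0.1716 0.136 ] j6 -2.38 tau6 0.063
```

Torque stays near zero over the last 12°, so the cap is loose. I go on in small steps to the stop.

{"fn": "send_rows", "kwargs": {"deltas": [[[0, 0, 0], -0.02], [[0, 0, 0], -0.035], [[0, 0, 0], -0.035], [[0, 0, 0], -0.035], [[0, 0, 0], -0.035]]}}

```text
clock: 18.3
tool_pos: [0.5117, 0.1715, 0.136]
orientation: [-180.0, -0.0, -49.8]
force: [-6.0, 0.9, 6.9]
opening: 0.0595
gripper_force: 30.0
```

```bash
python3 q.py
```

```text
18.3 M [-0.018  2.184 -0.11 ] F [-6.   0.9  6.9] 0.0595 [-1.7998e+02 -2.0000e-02 -4.9850e+01] [0.5117 0.1715 0.136 ] j6 0.77 tau6 0.075
```

{"fn": "send_rows", "kwargs": {"deltas": [[[0, 0, 0], -0.02], [[0, 0, 0], -0.035], [[0, 0, 0], -0.035], [[0, 0, 0], -0.035], [[0, 0, 0], -0.035]]}}

```text
clock: 18.72
tool_pos: [0.5116, 0.1714, 0.1359]
orientation: [-180.0, -0.0, -46.7]
force: [-5.5, 0.9, 7.5]
opening: 0.06
gripper_force: 30.0
```

```bash
python3 q.py
```

```text
18.7167 M [-0.088  2.135 -0.074] F [-5.5  0.9  7.5] 0.06 [-1.7999e+02 -2.0000e-02 -4.6700e+01] [0.5116 0.1714 0.1359] j6 3.92 tau6 0.076
```

{"fn": "send_rows", "kwargs": {"deltas": [[[0, 0, 0], -0.02], [[0, 0, 0], -0.035], [[0, 0, 0], -0.035], [[0, 0, 0], -0.035], [[0, 0, 0], -0.035]]}}

```text
clock: 19.13
tool_pos: [0.5116, 0.1714, 0.136]
orientation: [-180.0, -0.0, -43.5]
force: [-4.8, 0.6, 7.4]
opening: 0.06
gripper_force: 30.0
```

```bash
python3 q.py
```

```text
19.1333 M [-0.018  2.234 -0.097] F [-4.8  0.6  7.4] 0.06 [-1.7999e+02 -2.0000e-02 -4.3550e+01] [0.5116 0.1714 0.136 ] j6 7.07 tau6 0.088
```

{"fn": "send_rows", "kwargs": {"deltas": [[[0, 0, 0], -0.02], [[0, 0, 0], -0.035], [[0, 0, 0], -0.035], [[0, 0, 0], -0.035], [[0, 0, 0], -0.035]]}}

```text
clock: 19.55
tool_pos: [0.5115, 0.1714, 0.136]
orientation: [180.0, -0.0, -40.4]
force: [-5.9, 0.6, 7.4]
opening: 0.0594
gripper_force: 30.0
```

```bash
python3 q.py
```

```text
19.55 M [ 0.016  2.323 -0.094] F [-5.9  0.6  7.4] 0.0594 [ 1.80e+02 -2.00e-02 -4.04e+01] [0.5115 0.1714 0.136 ] j6 10.22 tau6 0.093
```

{"fn": "send_rows", "kwargs": {"deltas": [[[0, 0, 0], -0.01], [[0, 0, 0], -0.02], [[0, 0, 0], -0.03], [[0, 0, 0], -0.04], [[0, 0, 0], -0.04]]}}

```text
clock: 19.97
tool_pos: [0.5115, 0.1714, 0.136]
orientation: [180.0, -0.0, -36.8]
force: [-6.5, 1.3, 7.2]
opening: 0.0596
gripper_force: 30.0
```

```bash
python3 q.py
```

```text
19.9667 M [-0.069  2.411 -0.135] F [-6.5  1.3  7.2] 0.0596 [ 1.7999e+02 -1.0000e-02 -3.6760e+01] [0.5115 0.1714 0.136 ] j6 13.87 tau6 0.407
```

{"fn": "send_rows", "kwargs": {"deltas": [[[0, 0, 0], -0.01], [[0, 0, 0], -0.02], [[0, 0, 0], -0.03], [[0, 0, 0], -0.035], [[0, 0, 0], -0.035]]}}

```text
clock: 20.38
tool_pos: [0.5114, 0.1713, 0.136]
orientation: [180.0, -0.0, -33.6]
force: [-6.7, -0.0, 7.9]
opening: 0.0601
gripper_force: 30.0
```

```bash
python3 q.py
```

```text
20.3833 M [-0.096  2.515 -0.155] F [-6.7 -0.   7.9] 0.0601 [ 1.7998e+02 -1.0000e-02 -3.3630e+01] [0.5114 0.1713 0.136 ] j6 16.99 tau6 0.308
```

{"fn": "send_rows", "kwargs": {"deltas": [[[0, 0, 0], -0.01], [[0, 0, 0], -0.02], [[0, 0, 0], -0.03], [[0, 0, 0], -0.035], [[0, 0, 0], -0.035]]}}

```text
clock: 20.8
tool_pos: [0.5114, 0.1712, 0.136]
orientation: [180.0, -0.0, -30.5]
force: [-7.3, 0.2, 8.3]
opening: 0.0602
gripper_force: 30.0
```

```bash
python3 q.py
```

```text
20.8 M [-0.227  2.464 -0.178] F [-7.3  0.2  8.3] 0.0602 [ 1.7998e+02 -1.0000e-02 -3.0480e+01] [0.5114 0.1712 0.136 ] j6 20.15 tau6 0.308
```

{"fn": "send_rows", "kwargs": {"deltas": [[[0, 0, 0], -0.01], [[0, 0, 0], -0.02], [[0, 0, 0], -0.03], [[0, 0, 0], -0.035], [[0, 0, 0], -0.035]]}}

```text
clock: 21.22
tool_pos: [0.5114, 0.1711, 0.1359]
orientation: [180.0, -0.0, -27.3]
force: [-6.0, -0.9, 7.7]
opening: 0.0596
gripper_force: 30.0
```

```bash
python3 q.py
```

```text
21.2167 M [-0.47   2.332 -0.066] F [-6.  -0.9  7.7] 0.0596 [ 1.7996e+02 -1.0000e-02 -2.7330e+01] [0.5114 0.1711 0.1359] j6 23.3 tau6 0.295
```

{"fn": "send_rows", "kwargs": {"deltas": [[[0, 0, 0], -0.01], [[0, 0, 0], -0.02], [[0, 0, 0], -0.03], [[0, 0, 0], -0.035], [[0, 0, 0], -0.035]]}}

```text
clock: 21.63
tool_pos: [0.5114, 0.171, 0.1359]
orientation: [180.0, -0.0, -24.2]
force: [-5.9, -1.2, 7.3]
opening: 0.0597
gripper_force: 30.0
```

```bash
python3 q.py
```

```text
21.6333 M [-0.59   2.292 -0.148] F [-5.9 -1.2  7.3] 0.0597 [ 1.7996e+02 -1.0000e-02 -2.4180e+01] [0.5114 0.171  0.1359] j6 26.45 tau6 0.293
```

{"fn": "send_rows", "kwargs": {"deltas": [[[0, 0, 0], -0.01], [[0, 0, 0], -0.02], [[0, 0, 0], -0.03], [[0, 0, 0], -0.035], [[0, 0, 0], -0.035]]}}

```text
clock: 22.05
tool_pos: [0.5114, 0.171, 0.1359]
orientation: [180.0, -0.0, -21.0]
force: [-6.2, -1.9, 8.4]
opening: 0.0598
gripper_force: 30.0
```

```bash
python3 q.py
```

```text
22.05 M [-0.61   2.32  -0.124] F [-6.2 -1.9  8.4] 0.0598 [179.95  -0.   -21.04] [0.5114 0.171  0.1359] j6 29.59 tau6 0.319
```

{"fn": "send_rows", "kwargs": {"deltas": [[[0, 0, 0], -0.01], [[0, 0, 0], -0.02], [[0, 0, 0], -0.03], [[0, 0, 0], -0.035], [[0, 0, 0], -0.035]]}}

```text
clock: 22.47
tool_pos: [0.5113, 0.171, 0.1359]
orientation: [180.0, 0.0, -17.9]
force: [-6.5, -0.7, 8.9]
opening: 0.06
gripper_force: 30.0
```

```bash
python3 q.py
```

```text
22.4667 M [-0.535  2.395 -0.198] F [-6.5 -0.7  8.9] 0.06 [179.95   0.   -17.89] [0.5113 0.171  0.1359] j6 32.74 tau6 0.323
```

{"fn": "send_rows", "kwargs": {"deltas": [[[0, 0, 0], -0.01], [[0, 0, 0], -0.02], [[0, 0, 0], -0.03], [[0, 0, 0], -0.035], [[0, 0, 0], -0.035]]}}

```text
clock: 22.88
tool_pos: [0.5113, 0.1709, 0.1359]
orientation: [179.9, 0.0, -14.7]
force: [-7.8, -0.4, 7.7]
opening: 0.0597
gripper_force: 30.0
```

```bash
python3 q.py
```

```text
22.8833 M [-0.555  2.459 -0.245] F [-7.8 -0.4  7.7] 0.0597 [ 1.7995e+02  1.0000e-02 -1.4740e+01] [0.5113 0.1709 0.1359] j6 35.89 tau6 0.322
```

{"fn": "send_rows", "kwargs": {"deltas": [[[0, 0, 0], -0.01], [[0, 0, 0], -0.02], [[0, 0, 0], -0.03], [[0, 0, 0], -0.03], [[0, 0, 0], -0.03]]}}

```text
clock: 23.3
tool_pos: [0.5113, 0.1709, 0.1359]
orientation: [179.9, 0.0, -12.1]
force: [-7.2, -1.9, 7.9]
opening: 0.0599
gripper_force: 30.0
```

```bash
python3 q.py
```

```text
23.3 M [-0.674  2.464 -0.126] F [-7.2 -1.9  7.9] 0.0599 [ 1.7994e+02  1.0000e-02 -1.2060e+01] [0.5113 0.1709 0.1359] j6 38.57 tau6 0.17
```

{"fn": "send_rows", "kwargs": {"deltas": [[[0, 0, 0], -0.01], [[0, 0, 0], -0.02], [[0, 0, 0], -0.025], [[0, 0, 0], -0.025], [[0, 0, 0], -0.025]]}}

```text
clock: 23.72
tool_pos: [0.5112, 0.1709, 0.1359]
orientation: [179.9, 0.0, -9.8]
force: [-7.5, -2.1, 8.1]
opening: 0.06
gripper_force: 30.0
```

```bash
python3 q.py
```

```text
23.7167 M [-0.758  2.462 -0.177] F [-7.5 -2.1  8.1] 0.06 [ 1.7994e+02  2.0000e-02 -9.8200e+00] [0.5112 0.1709 0.1359] j6 40.82 tau6 0.172
```

{"fn": "send_rows", "kwargs": {"deltas": [[[0, 0, 0], -0.01], [[0, 0, 0], -0.02], [[0, 0, 0], -0.035], [[0, 0, 0], -0.035], [[0, 0, 0], -0.035]]}}

```text
clock: 24.13
tool_pos: [0.5112, 0.1707, 0.1359]
orientation: [179.9, 0.0, -6.7]
force: [-8.0, -2.7, 8.2]
opening: 0.0599
gripper_force: 30.0
```

```bash
python3 q.py
```

```text
24.1333 M [-0.901  2.481 -0.253] F [-8.  -2.7  8.2] 0.0599 [ 1.7993e+02  3.0000e-02 -6.6800e+00] [0.5112 0.1707 0.1359] j6 43.97 tau6 0.331
```

{"fn": "send_rows", "kwargs": {"deltas": [[[0, 0, 0], -0.01], [[0, 0, 0], -0.02], [[0, 0, 0], -0.03], [[0, 0, 0], -0.03], [[0, 0, 0], -0.03]]}}

```text
clock: 24.55
tool_pos: [0.5109, 0.1705, 0.1358]
orientation: [179.9, 0.1, -4.1]
force: [-8.3, -3.2, 9.1]
opening: 0.0596
gripper_force: 30.0
```

```bash
python3 q.py
```

```text
24.55 M [-1.017  2.738 -0.963] F [-8.3 -3.2  9.1] 0.0596 [ 1.7993e+02  7.0000e-02 -4.0700e+00] [0.5109 0.1705 0.1358] j6 46.61 tau6 1.006
```

Torque jumped to 0.96 N m: that's the stop. I relax by about 2.5° and lift slightly to check it comes free.

{"fn": "send_rows", "kwargs": {"deltas": [[[0, 0, 0], 0.015], [[0, 0, 0], 0.028], [[0, 0, -0.001], 0.028], [[0, 0, -0.003], 0.028], [[0, 0, -0.005], 0.028]]}}

```text
clock: 24.97
tool_pos: [0.5109, 0.1709, 0.1387]
orientation: [179.9, 0.1, -6.5]
force: [-3.0, -1.8, -4.6]
opening: 0.0601
gripper_force: 30.0
```

```bash
python3 avg.py
```

```text
25.2167
[ -1.096   1.567  -0.167  -3.817  -2.75   -2.296  59.949  -6.44  511.068 170.968 139.027]
[0.185 0.147 0.041 0.449 0.661 1.039 0.106 0.011 0.055 0.056 0.134]
```

{"fn": "send_rows", "kwargs": {"deltas": [[[0, 0, -0.001], 0], [[0, 0, -0.002], 0], [[0, 0, -0.003], 0], [[0, 0, -0.003], 0], [[0, 0, -0.003], 0]]}}

```text
clock: 25.68
tool_pos: [0.5114, 0.1714, 0.1417]
orientation: [180.0, 0.0, -6.4]
force: [-3.2, -4.1, -4.4]
opening: 0.0597
gripper_force: 30.0
```

```bash
python3 avg.py
```

```text
25.9333
[ -1.424   1.417  -0.21   -3.376  -3.573  -4.423  59.871  -6.416 511.4   171.388 141.689]
[0.055 0.026 0.009 0.136 0.447 0.177 0.119 0.002 0.019 0.027 0.017]
```

It's coming off: 4.4 N of rubbing, below the canister's weight. I continue straight up.

{"fn": "send_rows", "kwargs": {"deltas": [[[0, 0, -0.001], 0.01], [[0, 0, -0.003], 0.01], [[0, 0, -0.005], 0.01], [[0, 0, -0.007], 0.01], [[0, 0, -0.008], 0.01]]}}

```text
clock: 26.4
tool_pos: [0.512, 0.1719, 0.1488]
orientation: [-179.9, -0.1, -7.3]
force: [-1.8, -2.2, -3.5]
opening: 0.0595
gripper_force: 30.0
```

```bash
python3 avg.py
```

```text
26.65
[ -1.006   1.1    -0.042  -2.778  -2.447  -0.543  59.781  -7.289 511.942 171.829 148.756]
[0.051 0.107 0.024 0.622 0.52  1.466 0.165 0.002 0.097 0.091 0.107]
```

Free, with about 0.6 N hanging on the gripper. Lifting clear now, then computing the move to the mat.

{"fn": "send_rows", "kwargs": {"deltas": [[[0, 0, -0.01], 0], [[0, 0, -0.02], 0], [[0, 0, -0.035], 0], [[0, 0, -0.05], 0], [[0, 0, -0.065], 0]]}}

```text
clock: 27.12
tool_pos: [0.5128, 0.1725, 0.2023]
orientation: [-179.9, -0.2, -7.3]
force: [0.4, 0.4, -1.4]
opening: 0.0597
gripper_force: 30.0
```

{"fn": "send_rows", "kwargs": {"deltas": [[[0, 0, -0.03], 0], [[0, 0, -0.06], 0], [[0, 0, -0.08], 0], [[0, 0, -0.08], 0], [[0, 0, -0.08], 0]]}}

```text
clock: 27.53
tool_pos: [0.5126, 0.1725, 0.2665]
orientation: [-179.8, -0.2, -7.3]
force: [-0.4, 0.2, -1.1]
opening: 0.0603
gripper_force: 30.0
```

```bash
python3 q.py; python3 - <<'E'
from h import *
s=ctrl.snapshot("scene"); im=s["color"][120:270,200:400,::-1]
cv2.imwrite("pics/t3.png",cv2.resize(im,None,fx=4,fy=4,interpolation=cv2.INTER_CUBIC))
rel([.5475,-.1735,.2])
E
```

```text
27.5333 M [-0.073  0.19  -0.005] F [-0.4  0.2 -1.1] 0.0603 [-179.78   -0.23   -7.29] [0.5126 0.1725 0.2665] j6 43.33 tau6 0.001
clock 27.5833 pos [0.5119 0.172  0.2651] ori [-1.7988e+02 -1.1000e-01 -7.3000e+00] j [ 39.4   8.9 -18.8  -0.  -62.1  43.3]
shift [0.0988 0.423  0.0807] turn None
```

View pics/t3.png

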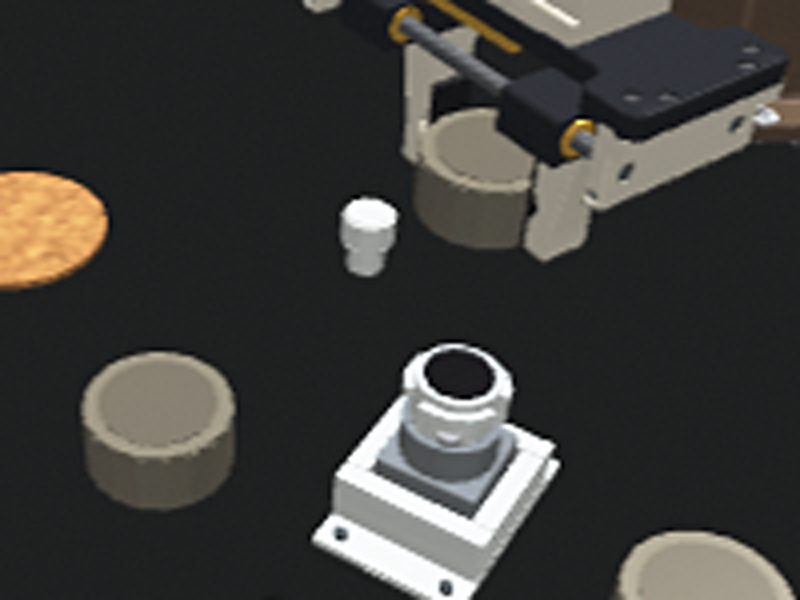

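The cap is held upright and level, the canister sits in its holder with its neck bare at crop (458,380), and the bystanders are undisturbed. Carrying it to the mat.

{"fn": "send_rows", "kwargs": {"deltas": [[[0.008, 0.035, 0], 0], [[0.018, 0.075, 0], 0], [[0.028, 0.12, 0], 0], [[0.038, 0.165, 0], 0], [[0.049, 0.21, 0.02], 0]]}}

```text
clock: 28.0
tool_pos: [0.5303, -0.0012, 0.2501]
orientation: [-179.9, -0.3, -7.2]
force: [2.3, -0.2, 0.5]
opening: 0.06
gripper_force: 30.0
```

{"fn": "send_rows", "kwargs": {"deltas": [[[0.01, 0.045, 0.02], 0], [[0.021, 0.09, 0.04], 0], [[0.032, 0.135, 0.06], 0], [[0.042, 0.18, 0.08], 0], [[0.05, 0.213, 0.1], 0]]}}

```text
clock: 28.42
tool_pos: [0.5467, -0.1767, 0.1666]
orientation: [180.0, 0.0, -7.3]
force: [1.2, 0.7, -0.4]
opening: 0.0596
gripper_force: 30.0
```

{"fn": "send_rows", "kwargs": {"deltas": [[[0, 0, 0.01], 0], [[0, 0, 0.02], 0], [[0, 0, 0.03], 0], [[0, 0, 0.03], 0], [[0, 0, 0.03], 0]]}}

```text
clock: 28.83
tool_pos: [0.5471, -0.1732, 0.144]
orientation: [180.0, 0.0, -7.2]
force: [0.3, 0.8, -0.2]
opening: 0.0598
gripper_force: 30.0
```

```bash
python3 - <<'E'
from h import *
s=ctrl.snapshot("side");im=s["color"][150:250,250:400,::-1]
cv2.imwrite("pics/t4.png",cv2.resize(im,None,fx=5,fy=5,interpolation=cv2.INTER_CUBIC))
for n in("wrist","scene","side"):
  p=ctrl.snapshot(n)
  for r in ctrl.cut_out(p,"mat"):
    m=r["pixels"]; c=cv2.fitEllipse(max(cv2.findContours(m.astype(np.uint8),0,1)[0],key=len))
    print(n,round(r["conf"],2),m.sum(),np.round(c[0]),np.round(c[1]),onz(p,*c[0],.006).round(3))
rel([.5475,-.1735,.073])
E
python3 q.py
```

```text
wrist 0.57 7643 [257. 182.] [101. 132.] [ 0.566 -0.174  0.006]
scene 0.87 1097 [203. 177.] [29. 46.] [ 0.553 -0.167  0.006]
side 0.86 826 [324. 202.] [23. 44.] [ 0.545 -0.167  0.006]
clock 29.1833 pos [ 0.5473 -0.1738  0.1447] ori [-1.7999e+02 -6.0000e-02 -7.2800e+00] j [  1.9  19.1 -22.9   0.  -47.9  80.8]
shift [ 0.0001 -0.0004  0.0897] turn None
29.1833 M [-0.052  0.169  0.043] F [ 0.2  0.8 -1.3] 0.0599 [-1.7999e+02 -6.0000e-02 -7.2800e+00] [ 0.5473 -0.1738  0.1447] j6 80.83 tau6 -0.001
```

View pics/t4.png

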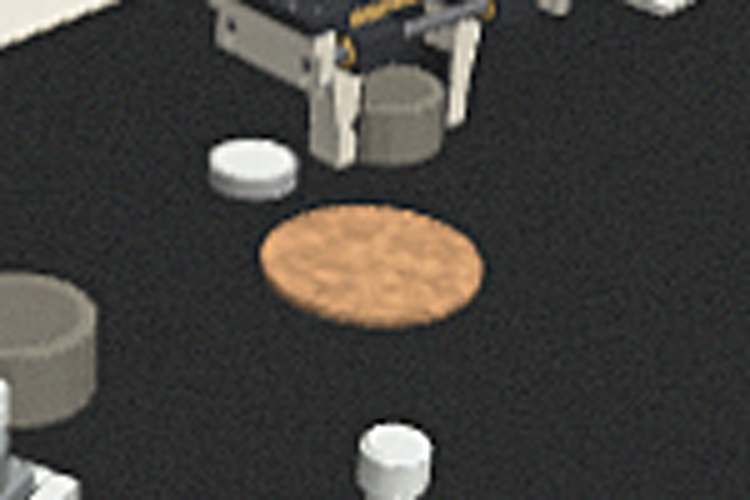

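The mat (370,265 in the crop) is clear below the cap, with the disc off to the side at (255,168). The position is good, so I descend.

{"fn": "send_rows", "kwargs": {"deltas": [[[0, -0.004, 0.02], 0], [[0, -0.004, 0.04], 0], [[0, -0.004, 0.06], 0], [[0, -0.004, 0.073], 0], [[0, -0.004, 0.08], 0]]}}

```text
clock: 29.6
tool_pos: [0.5468, -0.171, 0.0789]
orientation: [180.0, 0.1, -7.3]
force: [-0.1, 0.9, -0.4]
opening: 0.0597
gripper_force: 30.0
```

{"fn": "send_rows", "kwargs": {"deltas": [[[0, 0, 0.002], 0], [[0, 0, 0.004], 0], [[0, 0, 0.006], 0], [[0, 0, 0.008], 0], [[0, 0, 0.008], 0]]}}

```text
clock: 30.02
tool_pos: [0.5476, -0.171, 0.074]
orientation: [-180.0, -0.0, -7.3]
force: [0.2, 0.1, 0.1]
opening: 0.0599
gripper_force: 30.0
```

```bash
python3 avg.py
```

```text
30.2667
[  -0.087    0.148    0.019   -0.233   -0.019   -0.384   59.851   -7.31   547.598 -171.01    74.08 ]
[0.037 0.03  0.025 0.265 0.265 0.363 0.137 0.003 0.017 0.01  0.04 ]
```

One more fine step down to feel the mat.

{"fn": "send_rows", "kwargs": {"deltas": [[[0, 0, 0.001], 0], [[0, 0, 0.002], 0], [[0, 0, 0.002], 0], [[0, 0, 0.002], 0], [[0, 0, 0.002], 0]]}}

```text
clock: 30.73
tool_pos: [0.5475, -0.171, 0.0722]
orientation: [180.0, -0.0, -7.3]
force: [-0.0, 0.7, 0.0]
opening: 0.0597
gripper_force: 30.0
```

```bash
python3 avg.py
```

```text
30.9833
[  -0.017    0.151    0.004    0.077    0.34     0.303   59.784   -7.31   547.482 -171.008   72.187]
[0.03  0.032 0.025 0.625 0.393 0.524 0.091 0.002 0.018 0.005 0.012]
```

{"fn": "send_rows", "kwargs": {"deltas": [[[0, 0, 0], 0], [[0, 0, 0], 0], [[0, 0, 0], 0], [[0, 0, 0], 0], [[0, 0, 0], 0]], "gripper": 1}}

```text
clock: 31.45
tool_pos: [0.5474, -0.171, 0.0721]
orientation: [-180.0, 0.0, -7.3]
force: [-0.2, 0.6, 0.8]
opening: 0.0857
gripper_force: 0.0
```

{"fn": "send_rows", "kwargs": {"deltas": [[[0, 0, -0.01], 0], [[0, 0, -0.03], 0], [[0, 0, -0.06], 0], [[0, 0, -0.1], 0], [[0, 0, -0.15], 0]]}}

```text
clock: 31.87
tool_pos: [0.5461, -0.1709, 0.1922]
orientation: [180.0, 0.2, -7.3]
force: [1.1, -0.2, 0.6]
opening: 0.0874
gripper_force: 0.0
```

{"fn": "send_rows", "kwargs": {"deltas": [[[0, 0, -0.04], 0], [[0, 0, -0.08], 0], [[0, 0, -0.1], 0], [[0, 0, -0.1], 0], [[0, 0, -0.1], 0]]}}

```text
clock: 32.28
tool_pos: [0.5476, -0.171, 0.2739]
orientation: [-180.0, -0.2, -7.3]
force: [0.5, 0.2, -0.6]
opening: 0.0881
gripper_force: 0.0
```

```bash
python3 - <<'E'
from h import *
s=ctrl.snapshot("scene");im=s["color"][130:270,130:350,::-1]
cv2.imwrite("pics/t5.png",cv2.resize(im,None,fx=3.6,fy=3.6,interpolation=cv2.INTER_CUBIC))
E
python3 q.py
```

```text
32.3333 M [-0.062  0.147 -0.026] F [-0.1  0.2 -0.8] 0.0879 [-1.7997e+02 -3.0000e-02 -7.3200e+00] [ 0.547  -0.1709  0.2724] j6 80.5 tau6 -0.0
```

View pics/t5.png

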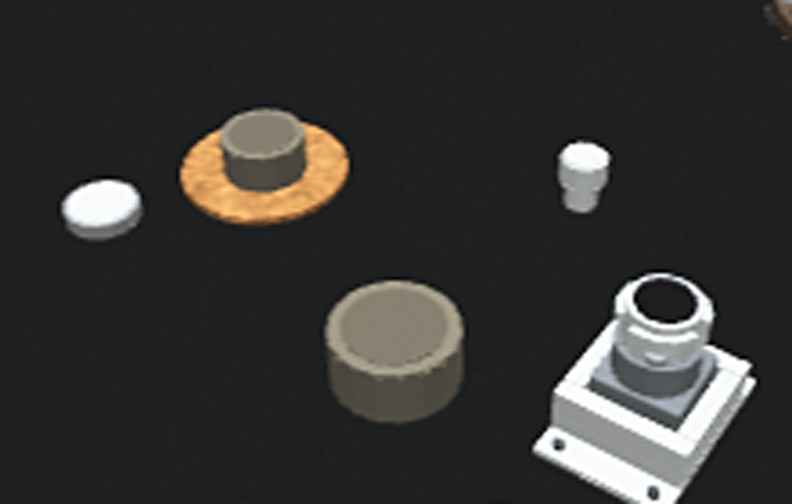

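The cap stands upright in the middle of the mat (crop 263,150), released. The canister is seated, and the disc and eyepiece are in place. Handing in.

```bash
python3 -c "
from plant import ctrl
print(ctrl.close_job())"
```

```text
the job is handed in; nothing more can be done
None
```

The cap is off and resting upright and released near the mat's centre, with the canister back seated in its holder; I handed the job in at about 32 s but got no verdict, and while testing for the stop I briefly lifted the canister an estimated 2–4 mm (limit 6 mm).

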